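# Fit the bin label and hold it home

### The job

Take the label holder with the blue head out of the wooden block and push it, upright and with its card facing the front of the riser, down behind the lip of the empty clip until you feel the sprung bed bottom out; do not ram it. Finish while still holding it pressed fully home, not letting go (I will then drive the locking screw), and leave everything else where it stands.

Things in the scene. Friction and masses are not known exactly. Their poses are not given: they have to be found in the camera images.
- holder: label holder with BLUE head, the one to fit, upright in a block slot. 56 mm wide (y), 74 high (z). Lower 38 mm: white foot plate 5 mm thick (x). Upper 36 mm: blue head 10 mm thick (x); grip it there, one finger in front, one behind. Paper card with blue band on its front face, -x. 40 to 85 g. Origin: centre of its underside, midway in its thickness
- card (a point): centre of the card on the front (-x) face of the blue holder: 5.6 mm in front of its middle plane, 55 mm above its underside
- block: fixed wooden block, 50 (x) x 232 (y) x 26 mm high; three slots in line along its y, 75 mm apart, 16 mm deep, hold a blue, a red and a green label holder in any order, cards facing the block's -x, 19 mm between neighbours' ends. Their undersides are 10 mm above the bench, their heads wholly above the block. Origin: centre of its underside
- clip: EMPTY aluminium clip, fixed on the riser's front edge: slot open at the top, 8 mm wide (x), 62 long (y), end stops 22 high. Front lip (-x, the robot's side) 26 mm high plus flared edge to 30; back wall (+x, bins' side) 36 high; both 4 thick. Holder goes in from above at the clip's own yaw (card to -x); home, its underside is at z = 10 mm. Origin: centre of its underside, 80 mm above the bench
- bed (a joint): orange sprung bed in the empty clip's slot, travel down in m: 0 = up (top 16 mm above the clip's origin), 0.006 = on its hard stop (top at 10 mm). Its spring pushes up with 5 N at 0, 11 N at 0.006, and lifts the holder again if let go; pushing down with 12 N or more bottoms it
- riser: fixed low dark steel riser with red front edge, 200 (x) x 340 (y) x 80 mm high; three clips in a row along its front (-x) edge, 78 mm before its centre, 108 mm apart, in any order: one empty, two filled with grey holders; yellow bins behind them. Origin: centre of its underside
- clip_full_a: a clip like the empty one, already filled with a grey holder, which is fixed (its top 84 mm above the riser's top). Origin: centre of its underside
- clip_full_b: the other filled clip, same. Origin: centre of its underside
- holder_red: label holder, same shape and size as holder, RED plastic head, standing in another slot of the block. Not to be used. Origin: centre of its underside
- holder_green: label holder, same shape and size as holder, GREEN plastic head, standing in another slot of the block. Not to be used. Origin: centre of its underside
- bin_0: open yellow parts bin, 100 x 92 x 50 mm high, with steel pins, standing loose on the riser about 120 mm behind one of the clips (bin centre to clip centre); its front wall is about 70 mm behind the clip. Origin: centre of its underside
- bin_1: open yellow parts bin, 100 x 92 x 50 mm high, with brass pins, standing loose on the riser about 120 mm behind one of the clips (bin centre to clip centre); its front wall is about 70 mm behind the clip. Origin: centre of its underside
- bin_2: open yellow parts bin, 100 x 92 x 50 mm high, with dark pins, standing loose on the riser about 120 mm behind one of the clips (bin centre to clip centre); its front wall is about 70 mm behind the clip. Origin: centre of its underside
- bottle: white squeeze bottle, diameter 60, 150 mm high, standing on the bench. Origin: centre of its underside
- screwdriver: screwdriver lying on the bench. Origin: middle of its underside
- bushing: loose brass bushing, diameter 44, 30 mm high, standing on the bench. Origin: centre of its underside
Things that resemble listed ones, but are neither listed nor needed, are in the scene too. There is more than one size of the holder; the job needs the largest.

How it is judged:
On the way:
1. the blue holder is lifted clear of the block in the gripper (height (world z) of holder above 0.05 m and contact force between the fingers and holder above 1 N), for 0.2 s.
At the end, for the whole second after the job is handed in: Blue holder in the empty clip: centred within 6 mm, upright and in line within 0.15 rad, card to the front, underside under 12.5 mm above the clip's origin, sprung bed pressed over 4.5 of 6 mm, fingers still pressing on it (over 1 N), still (under 20 mm/s) (value of joint bed above 0.0045 m and horizontal distance between holder and clip below 0.006 m and z of holder in the frame of clip below 0.0125 m and angle between holder's own z axis and vertical below 0.15 rad and angle between the y axis of holder and the y axis of clip, either way round below 0.15 rad and x of card in the frame of clip below 0 m and contact force between the fingers and holder above 1 N and linear speed of holder below 0.02 m/s); the arm keeps its last pose, push and grip.
It fails at once if the holder is rammed into the clip (over 60 N) (contact force between holder and clip above 60 N).
It fails at once if something else is moved by more than 30 mm (distance of any of holder_red, holder_green, bin_0, bin_1, bin_2, bottle, screwdriver, bushing from where it was at the start of the episode above 0.03 m).
It also fails if it takes over 38 s, if anything falls off the work surface, if the arm or the gripper's body presses on something with over 40 N, if the wrist force passes 120 N, or if a joint passes its speed limit or range.

### The arm

A 7-joint arm with a two-finger parallel gripper is mounted at the origin on the work surface. World frame = base frame: x ahead of the robot, y to its left, z up, the work surface at z = 0. Lengths are in m, angles in rad, forces in N, time in s.
With the tool pointing down it reaches from about 0.35 to 0.9 m from the base axis. Payload 7.2 kg.
Tool frame: the origin (TCP) lies between the finger pads; the fingertips stand 22 mm ahead of it and the grasp point (between the pads) lies 3 mm ahead of it; z points along the fingers, y is the line along which they close (so a half turn about z gives the same grasp; the last joint's range is limited). The gripper opens to 85 mm and grips with 20 to 120 N. Pads are 22 mm wide; open, the fingers measure 114 mm over their backs; the gripper's body (76 mm by 85 mm) begins 54 mm behind the grasp point. The pads swing forward as they close: fully open they stand 13 mm farther back than shut.
Start: joints at [1.178, 0.411, -0.013, 1.596, 0.006, 1.134, -0.082], TCP at [0.199, -0.592, 0.253] pointing down, gripper open.
Joint ranges: [-2.95, 2.95], [-0.29, 1.99], [-1.47, 1.44], [0.14, 2.54], [-1.03, 4.17], [0.13, 1.85], [-2.86, 2.86]. Speed limits (rad/s): [2.39, 2.39, 3.01, 3.01, 3.14, 3.14, 3.14].

### API

Orientations are given as a unit quaternion [x, y, z, w].
In Python, from cell import ctrl gives the robot as it stands.
- The arm moves only by the shell command python3 -m crank 'ROWS' [OPENING] [FORCE]. ROWS is JSON, a list of rows, each a list of 2 entries, a list of its own where there are three numbers: the shift along the tool's x, y, z in cm, then the turn about the tool's z in rad. A call has 1 to 5 rows; each row is the pose to reach, as a shift and turn from the pose commanded when the call began, along the tool's axes at that moment; what a row does not reach only later rows make up. A row lasts 1/12 s, in which the tool goes at most 41.7 mm and 7.16 degrees, less where a joint would pass 70% of its speed; a pose out of reach is approached as far as the arm can. A call with a gripper value outside its range is refused whole. OPENING is the finger opening in cm, from 0 to 8.54, set as the call begins (- or left out, the last holds). The fingers move at their own pace and stop on an object; FORCE is the grip in N (left out, the last holds). Time passes only in rows, so rows that repeat a pose let the fingers close. It gives the time, the measured TCP pose, the force, the opening and the grip force at its end, in the units of the state.
- ctrl.sense(): the state, without advancing time (a new reading comes with each control period).
- ctrl.snapshot(name): name is "side" or "top" or "wrist"; returns a dict with "frame" (420x560x3 uint8, blue, green, red), "vfov" (degrees; the focal length in pixels is half the picture's height over the tangent of half this angle, whatever the lens; pixels are square), "cx", "cy" (the principal point, pixels), "T" (4x4, takes a point from camera to world coordinates). Camera axes: x right, y down, z forward; pixel columns grow to the right and rows downward; lengths in m; the calibration is good to about 2 mm. A picture is of the moment at which its call begins. There is no depth.
- ctrl.sign_off(): hands the job in; it is judged then, once.
The state is a dict: "clock": time; "q": joint angles; "qvel": joint speeds; "effort": joint torques, N m; "eef_pos": TCP position; "tool_rot": TCP orientation; "contact_force": force on the tool from outside, world axes, zero at the start; "wrist_torque": the same for the moment, N m; "gripper_width": finger opening in m; "finger_force": force on a finger pad.
Only numpy, scipy, OpenCV 4.12 (cv2) and the standard library are available. Lean on these libraries where they do the work, as an engineer would, in place of code of your own. Each camera call takes 0.05 s, during which the arm holds its last target. There are 200 camera calls.

## Working session

There is one attempt and no reset: what is moved stays moved. The work goes in short steps, Python scripts to look and compute and a shell command to move; the robot and the scene stay as the last step left them, time stands still between calls to the robot, and variables do not carry over. Pictures are saved under pics/ and viewed, at most 10 in all, crops included, and the job is handed in when it is done.

```bash
ls; mkdir -p pics; python3 - <<'E'
from cell import ctrl
import cv2,numpy as np
for n in("side","top"):
    s=ctrl.snapshot(n);cv2.imwrite(f"pics/{n}0.png",s["frame"]);print(n,s["vfov"],s["cx"],s["cy"],np.round(s["T"],3).tolist())
st=ctrl.sense();print(st["clock"],st["eef_pos"],st["tool_rot"],st["contact_force"])
E
```

```text
pics
side 43.518804976313575 278.6602222742636 202.99384445116146 [[0.921, -0.276, 0.273, 0.24], [-0.388, -0.683, 0.618, -0.648], [0.016, -0.676, -0.737, 0.944], [0.0, 0.0, 0.0, 1.0]]
top 52.81756907378843 280.50488626800995 204.97628360709746 [[-0.028, -0.997, 0.065, 0.488], [-0.999, 0.029, 0.025, 0.065], [-0.027, -0.065, -0.998, 1.19], [0.0, 0.0, 0.0, 1.0]]
0.1 [ 0.19928255 -0.59197468  0.25253431] [ 9.86844147e-01  1.61672924e-01 -1.57718760e-04 -6.86354165e-04] [-0.35650398  0.58118448 -0.59625349]
```

View pics/side0.png

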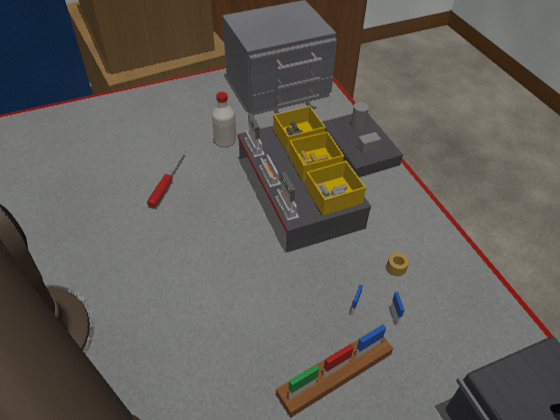

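View pics/top0.png

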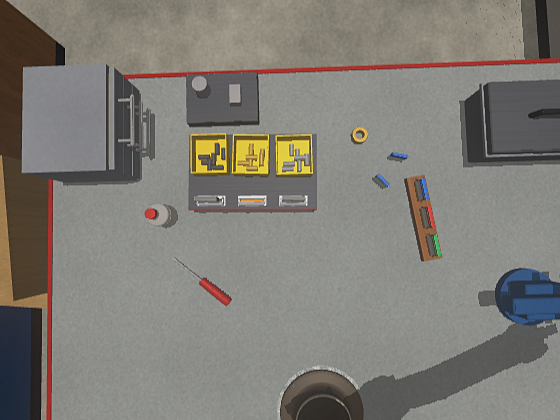

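The top view shows three blue candidates: the head in the block at (422,188), and two small loose clips at (398,155) and (380,181). I choose the one in the block, which is the largest and shares the block with red and green. The side view shows plain coloured faces toward -y, so the cards face +y. The empty clip with its orange bed is the middle one, at top (252,201).

```bash
cat > h.py <<'E'
from cell import ctrl
import cv2,numpy as np
def ray(s,uv):
    f=s["frame"].shape[0]/2/np.tan(np.radians(s["vfov"])/2)
    uv=np.atleast_2d(np.float64(uv));T=np.array(s["T"])
    d=np.c_[(uv[:,0]-s["cx"])/f,(uv[:,1]-s["cy"])/f,np.ones(len(uv))]@T[:3,:3].T
    return T[:3,3],d
def onz(s,uv,z):
    o,d=ray(s,uv);return o+d*((z-o[2])/d[:,2])[:,None]
def proj(s,P):
    f=s["frame"].shape[0]/2/np.tan(np.radians(s["vfov"])/2);T=np.array(s["T"])
    c=(np.atleast_2d(P)-T[:3,3])@T[:3,:3];return np.c_[s["cx"]+f*c[:,0]/c[:,2],s["cy"]+f*c[:,1]/c[:,2]]
R={"blue":[(100,130,60,105,255,255)],"red":[(0,4,130,60,255,255),(175,130,60,180,255,255)],"green":[(45,100,60,80,255,255)],"orange":[(8,150,120,19,255,255)],"wood":[(5,80,60,16,200,220)]}
def blobs(s,c,lo=15):
    h=cv2.cvtColor(s["frame"],cv2.COLOR_BGR2HSV);m=0
    for r in R[c]:
        r=(r[0],r[1],r[2],115 if c=="blue" else r[3],r[4],r[5]);m=m|cv2.inRange(h,r[:3],r[3:])
    n,l,st,ce=cv2.connectedComponentsWithStats(m)
    return [(st[i],ce[i],np.argwhere(l==i)[:,::-1].astype(np.float32)) for i in range(1,n) if st[i][4]>=lo]
E
python3 - <<'E'
from h import *
t=ctrl.snapshot("top");s=ctrl.snapshot("side")
for c,z in(("blue",.084),("red",.084),("green",.084),("orange",.096),("wood",.026)):
  for n,v in(("top",t),("side",s)):
    for st,ce,p in blobs(v,c):
        r=cv2.minAreaRect(p);b=onz(v,cv2.boxPoints(r),z)
        print(c,n,st.tolist(),np.round(onz(v,ce,z)[0,:2],3),"box",np.round(b[:,:2],3).tolist())
a=cv2.resize(t["frame"][140:275,370:450],None,fx=4.4,fy=4.4,interpolation=2);b=cv2.resize(t["frame"][120:220,180:325],None,fx=3,fy=3,interpolation=2)
o=np.zeros((594,800,3),np.uint8);o[:a.shape[0],:a.shape[1]]=a;o[:b.shape[0],360:360+b.shape[1]]=b
cv2.imwrite("pics/crop1.png",o)
E
```

```text
blue top [392, 153, 16, 5, 43] [ 0.683 -0.223] box [[0.684, -0.202], [0.691, -0.203], [0.682, -0.243], [0.675, -0.241]]
blue top [377, 174, 13, 12, 42] [ 0.619 -0.176] box [[0.63, -0.16], [0.635, -0.164], [0.609, -0.192], [0.604, -0.188]]
blue top [421, 178, 8, 21, 74] [ 0.593 -0.283] box [[0.619, -0.275], [0.621, -0.283], [0.568, -0.292], [0.566, -0.283]]
blue top [501, 269, 49, 23, 367] [ 0.358 -0.518] box [[0.364, -0.455], [0.393, -0.577], [0.349, -0.586], [0.321, -0.464]]
blue top [525, 284, 28, 11, 270] [ 0.328 -0.558] box [[0.341, -0.525], [0.339, -0.592], [0.314, -0.591], [0.315, -0.523]]
blue top [505, 297, 55, 28, 1055] [ 0.277 -0.546] box [[0.306, -0.471], [0.306, -0.608], [0.24, -0.605], [0.239, -0.469]]
blue side [0, 7, 38, 40, 538] [0.085 1.087] box [[0.031, 0.979], [0.045, 1.233], [0.158, 1.189], [0.133, 0.939]]
blue side [58, 7, 17, 32, 172] [0.233 1.048] box [[0.209, 1.148], [0.247, 1.158], [0.246, 0.95], [0.211, 0.942]]
blue side [0, 47, 92, 67, 2586] [0.15  0.729] box [[-0.003, 0.888], [0.257, 0.901], [0.244, 0.635], [0.011, 0.635]]
blue side [23, 68, 5, 8, 23] [0.0
[... 9188 characters left out ...]
 [72, 309, 9, 8, 16] [0.096 0.003] box [[0.088, 0.007], [0.095, 0.015], [0.105, 0.001], [0.098, -0.007]]
wood side [67, 311, 7, 10, 25] [0.083 0.001] box [[0.075, -0.005], [0.08, 0.013], [0.091, 0.006], [0.086, -0.012]]
wood side [68, 323, 4, 12, 25] [ 0.079 -0.027] box [[0.078, -0.015], [0.083, -0.018], [0.08, -0.042], [0.075, -0.04]]
wood side [276, 337, 117, 80, 2316] [ 0.505 -0.311] box [[0.396, -0.291], [0.636, -0.248], [0.636, -0.31], [0.404, -0.347]]
wood side [0, 343, 53, 71, 256] [-0.006 -0.1  ] box [[-0.05, -0.012], [-0.034, -0.005], [0.037, -0.177], [0.021, -0.183]]
wood side [52, 411, 9, 9, 22] [ 0.034 -0.19 ] box [[0.027, -0.187], [0.035, -0.182], [0.042, -0.195], [0.034, -0.2]]
```

View pics/crop1.png

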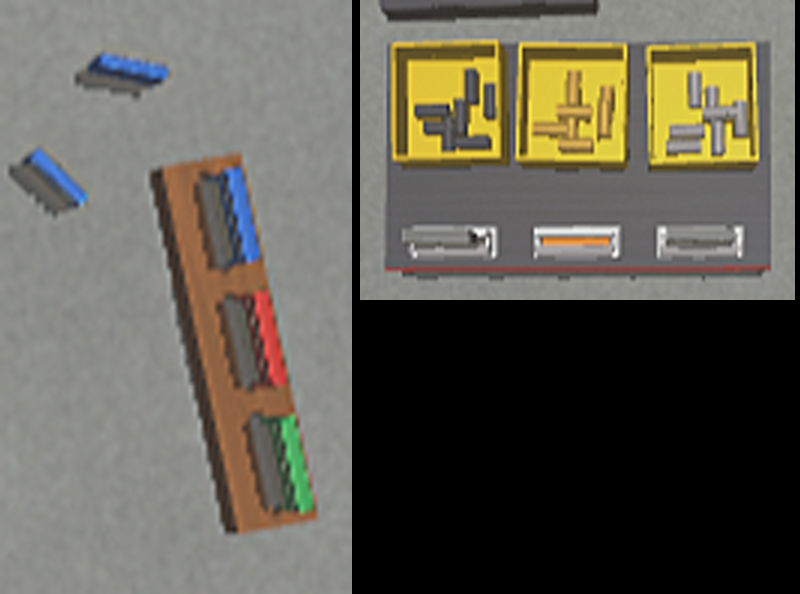

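The crop confirms it: the blue head sits at the far end of the block with its card side to the left (+y), and the orange bed is in the middle clip. Blue to green measures 149 mm (should be 150), with the block at about -81° yaw. Setting out.

```bash
cat > to.py <<'E'
import sys
from cell import ctrl
import numpy as np
from scipy.spatial.transform import Rotation as Ro
x,y,z,yaw=map(float,sys.argv[1:5]);s=ctrl.sense()
M=Ro.from_quat(s["tool_rot"]).as_matrix();d=M.T@(np.array([x,y,z])-s["eef_pos"])*100
c=np.degrees(np.arctan2(M[1,0],M[0,0]))
print("shift cm",np.round(d,2),"turn",round(-np.radians((yaw-c+180)%360-180),3),"yaw",round(c,2),"tilt",np.round(M[:,2],4),"q",np.round(s["q"],2),"t",s["clock"],"F",np.round(s["contact_force"],1))
E
python3 -m crank '[[[4,-1.4,0],0.05],[[8,-2.8,0],0.1],[[12,-4.2,0],0.166],[[16,-5.6,0],0.166],[[19.5,-6.9,0],0.166]]'; python3 to.py .593 -.2835 .2 9.1
```

```text
clock: 0.62
eef_pos: [0.3637, -0.4631, 0.2533]
tool_rot: [0.997, 0.079, 0.0, -0.0]
contact_force: [-0.1, -0.9, 0.9]
gripper_width: 0.0857
finger_force: 0.0
shift cm [ 25.48 -14.12   5.33] turn -0.0 yaw 9.08 tilt [ 2.e-04  0.e+00 -1.e+00] q [ 0.87  0.35 -0.06  1.69  0.02  1.11 -0.61] t 0.6167 F [-0.1 -0.9  0.9]
```

```bash
python3 -m crank '[[[3.6,-2,0.5],0],[[7,-4,1],0],[[10.5,-5.8,2],0],[[14,-7.7,3],0],[[17.5,-9.6,4],0]]' >/dev/null; python3 -m crank '[[[3.5,-2,0.7],0],[[6.5,-3.7,1.3],0],[[8,-4.5,1.3],0],[[8,-4.5,1.3],0]]'; python3 to.py .593 -.2835 .073 9.1
python3 - <<'E'
from h import *
s=ctrl.snapshot("wrist");cv2.imwrite("pics/w1.png",s["frame"]);print(np.round(s["T"],3).tolist())
for z in(.084,.069,.048): print(z,np.round(proj(s,[[.593,-.2835,z],[.446,-.307,z]])))
for st,ce,p in blobs(s,"blue",100):
    print(st,ce,np.round(onz(s,cv2.boxPoints(cv2.minAreaRect(p)),.084),4).tolist())
E
```

```text
clock: 1.37
eef_pos: [0.5951, -0.2799, 0.1993]
tool_rot: [0.997, 0.083, 0.0, -0.001]
contact_force: [0.0, 0.9, 0.3]
gripper_width: 0.0854
finger_force: 0.0
shift cm [-0.28  0.36 12.63] turn 0.007 yaw 9.5 tilt [ 5.e-04  3.e-03 -1.e+00] q [ 0.46  0.52 -0.13  1.56  0.07  1.07 -1.1 ] t 1.3667 F [0.  0.9 0.3]
[[0.165, -0.947, -0.277, 0.667], [-0.986, -0.159, -0.044, -0.268], [-0.003, 0.28, -0.96, 0.32], [0.0, 0.0, 0.0, 1.0]]
0.084 [[278. 215.]
 [277. 374.]]
0.069 [[278. 209.]
 [277. 361.]]
0.048 [[278. 202.]
 [276. 346.]]
[204  56  56  33 602] [231.50166113  71.98671096] [[0.6893, -0.2152, 0.084], [0.6956, -0.2175, 0.084], [0.686, -0.2551, 0.084], [0.6795, -0.2531, 0.084]]
[142 124  47  48 928] [165.47737069 146.23383621] [[0.6399, -0.1767, 0.084], [0.6488, -0.186, 0.084], [0.6218, -0.2122, 0.084], [0.6122, -0.2028, 0.084]]
[274 170  13  76 906] [279.53311258 207.28366446] [[0.6264, -0.2744, 0.084], [0.6279, -0.2831, 0.084], [0.5694, -0.2935, 0.084], [0.5678, -0.2842, 0.084]]
[448 416  43   4 137] [470.81021898 417.73722628] [[0.4214, -0.474, 0.084], [0.4249, -0.4728, 0.084], [0.4314, -0.5114, 0.084], [0.428, -0.5127, 0.084]]
```

View pics/w1.png

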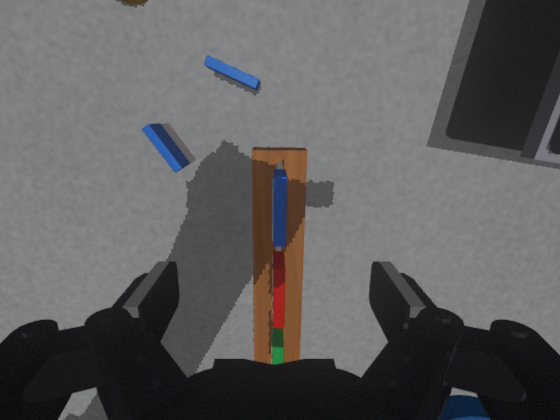

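The wrist view shows the blue head at (280,207), directly under the tool, with a 9 mm lateral width as expected. Neither finger path has anything in the way. Descending.

```bash
python3 -m crank '[[[0,0.37,3],0],[[0,0.37,6.5],0],[[0,0.37,9.5],0],[[0,0.37,12],0],[[0,0.37,12.6],0]]' 5; python3 -m crank '[[[0,0,0],0],[[0,0,0],0]]'; python3 to.py .595 -.2837 .073 9.5
python3 - <<'E'
from h import *
s=ctrl.snapshot("wrist");cv2.imwrite("pics/w2.png",s["frame"])
E
```

```text
clock: 1.83
eef_pos: [0.5883, -0.2901, 0.0701]
tool_rot: [0.997, 0.078, -0.003, -0.001]
contact_force: [-1.8, 0.3, -0.4]
gripper_width: 0.0503
finger_force: 0.0
clock: 2.0
eef_pos: [0.5922, -0.2902, 0.0755]
tool_rot: [0.997, 0.079, 0.0, 0.0]
contact_force: [-0.1, -0.6, 0.3]
gripper_width: 0.0498
finger_force: 0.0
shift cm [ 0.38 -0.6   0.25] turn -0.008 yaw 9.01 tilt [ 7.e-04 -9.e-04 -1.e+00] q [ 0.46  0.65 -0.12  1.65  0.1   0.84 -1.11] t 2.0 F [-0.1 -0.6  0.3]
```

View pics/w2.png

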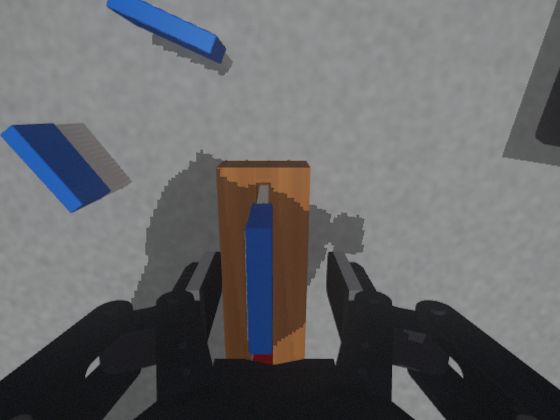

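The holder at (260,280) is left of the finger midline (274), which agrees with the computed -0.6 cm. Correcting.

```bash
python3 -m crank '[[[0.2,-0.3,0.1],0],[[0.38,-0.6,0.25],-0.008],[[0.38,-0.6,0.25],-0.008],[[0.38,-0.6,0.25],-0.008]]' 5; python3 - <<'E'
from h import *
s=ctrl.snapshot("wrist")
for st,ce,p in blobs(s,"blue",100):
    print(st,np.round(ce),np.round(onz(s,cv2.boxPoints(cv2.minAreaRect(p)),.084),4).tolist())
E
python3 to.py .595 -.2837 .073 9.5
```

```text
clock: 2.38
eef_pos: [0.5956, -0.2817, 0.0725]
tool_rot: [0.996, 0.084, 0.0, 0.0]
contact_force: [-0.2, -0.1, -0.4]
gripper_width: 0.0498
finger_force: 0.0
[ 129    0  115   71 2835] [186.  34.] [[0.6863, -0.2205, 0.084], [0.6927, -0.2234, 0.084], [0.6837, -0.2587, 0.084], [0.6768, -0.2564, 0.084]]
[  17  132  107   90 4597] [ 71. 173.] [[0.6427, -0.1867, 0.084], [0.6548, -0.1985, 0.084], [0.6305, -0.2233, 0.084], [0.6169, -0.2114, 0.084]]
[ 267  215   27  150 3631] [279. 289.] [[0.5688, -0.2827, 0.084], [0.6324, -0.2735, 0.084], [0.6337, -0.2825, 0.084], [0.5703, -0.2931, 0.084]]
shift cm [-0.07  0.16 -0.07] turn 0.002 yaw 9.59 tilt [ 7.e-04 -3.e-04 -1.e+00] q [ 0.45  0.66 -0.12  1.66  0.1   0.83 -1.11] t 2.4333 F [-0.2 -0.  -0.1]
```

```bash
python3 -m crank '[[[0,0.17,0],0],[[0,0.17,0],0]]' >/dev/null; python3 -m crank '[[[0,0,0],0],[[0,0,0],0],[[0,0,0],0],[[0,0,0],0],[[0,0,0],0]]' 0 80; python3 -m crank '[[[0,0,0],0],[[0,0,0],0],[[0,0,0],0]]';python3 to.py .595 -.2837 .20 9.5
```

```text
clock: 3.02
eef_pos: [0.5955, -0.284, 0.0719]
tool_rot: [0.997, 0.083, 0.0, 0.0]
contact_force: [0.3, -0.8, 1.1]
gripper_width: 0.0093
finger_force: 78.0
clock: 3.27
eef_pos: [0.5955, -0.284, 0.0719]
tool_rot: [0.997, 0.083, 0.0, 0.0]
contact_force: [0.1, -0.0, 1.8]
gripper_width: 0.0091
finger_force: 78.0
shift cm [ -0.04  -0.04 -12.81] turn 0.001 yaw 9.56 tilt [ 2.e-04 -1.e-04 -1.e+00] q [ 0.45  0.66 -0.12  1.65  0.1   0.83 -1.11] t 3.2667 F [ 0.1 -0.   1.8]
```

```bash
python3 -m crank '[[[0,0,-1.5],0],[[0,0,-5],0],[[0,0,-9],0],[[0,0,-13],0],[[0,0,-17.8],0]]'; python3 -m crank '[[[0,-3,0],-0.1],[[0,-6,0],-0.2],[[0,-9,0],-0.3],[[0,-12,0],-0.4],[[0,-15,0],-0.5]]'; python3 to.py .577 .08 .25 90
```

```text
clock: 3.68
eef_pos: [0.5947, -0.2836, 0.2446]
tool_rot: [0.997, 0.083, -0.001, -0.0]
contact_force: [1.1, -0.7, -1.2]
gripper_width: 0.0092
finger_force: 78.4
clock: 4.1
eef_pos: [0.5698, -0.1347, 0.2434]
tool_rot: [0.944, 0.33, -0.0, 0.0]
contact_force: [0.7, -0.5, -0.4]
gripper_width: 0.009
finger_force: 78.5
shift cm [ 13.93 -16.36  -0.66] turn -0.899 yaw 38.48 tilt [-3.e-04 -1.e-04 -1.e+00] q [ 0.37  0.37 -0.29  1.69  0.12  1.09 -0.85] t 4.1 F [ 0.7 -0.5 -0.4]
```

```bash
python3 -m crank '[[[2,-2.3,-0.2],-0.1],[[4,-4.7,-0.3],-0.2],[[6,-7,-0.4],-0.31],[[8,-9.4,-0.6],-0.42],[[10,-11.7,-0.6],-0.53]]'>/dev/null; python3 to.py .577 .08 .25 90
```

```text
shift cm [ 5.69 -2.13 -0.02] turn -0.369 yaw 68.88 tilt [ 3.e-04 -2.e-04 -1.e+00] q [ 0.23  0.37 -0.45  1.7   0.18  1.11 -0.64] t 4.5167 F [ 0.7  1.  -0.5]
```

```bash
python3 -m crank '[[[2.8,-1.1,0],-0.12],[[5.69,-2.13,0],-0.24],[[5.69,-2.13,0],-0.369],[[5.69,-2.13,0],-0.369],[[5.69,-2.13,0],-0.369]]'; python3 -m crank '[[[0,0,0],0],[[0,0,0],0]]' >/dev/null; python3 to.py .577 .08 .25 90
python3 - <<'E'
from h import *
s=ctrl.snapshot("wrist");cv2.imwrite("pics/w3.png",s["frame"])
for st,ce,p in blobs(s,"orange",60):
    print(st,np.round(ce),np.round(onz(s,cv2.boxPoints(cv2.minAreaRect(p)),.096),4).tolist())
E
```

```text
clock: 4.93
eef_pos: [0.5775, 0.0778, 0.2491]
tool_rot: [0.71, 0.704, -0.0, -0.0]
contact_force: [-0.7, -0.9, -1.0]
gripper_width: 0.0088
finger_force: 78.4
shift cm [ 0.31 -0.08 -0.07] turn -0.01 yaw 89.42 tilt [-3.e-04 -8.e-04 -1.e+00] q [ 0.19  0.4  -0.53  1.68  0.22  1.13 -0.42] t 5.1 F [ 0.1 -0.4 -1. ]
[267  47   8  77 538] [270.  85.] [[0.573, 0.1399, 0.096], [0.5755, 0.1967, 0.096], [0.5809, 0.1965, 0.096], [0.5788, 0.1397, 0.096]]
```

View pics/w3.png

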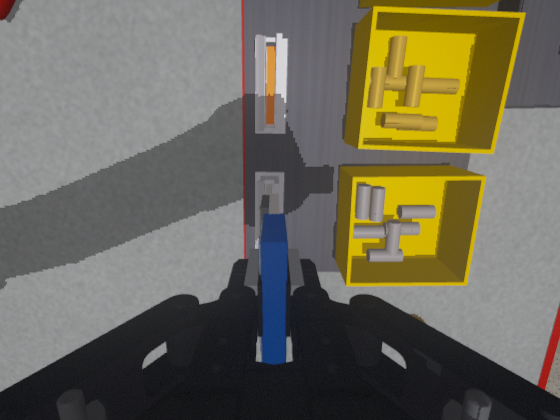

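The bed is at (270,85) in the middle clip, and the holder hangs straight in the grip with its head at (273,290). I'll measure the angles and centring of both.

```bash
python3 - <<'E'
from h import *
s=ctrl.snapshot("wrist");st=ctrl.sense();f=s["frame"]
h=cv2.cvtColor(f,cv2.COLOR_BGR2HSV)
m=cv2.inRange(h,(0,150,60),(5,255,255))|cv2.inRange(h,(175,150,60),(180,255,255))
p=np.argwhere(m[:250,235:255])[:,::-1]+[235,0]
P=onz(s,p,.08);k=np.polyfit(P[:,1],P[:,0],1);print("red edge yaw",-np.degrees(np.arctan(k[0])),"x at .168",np.polyval(k,.168),len(p))
z=st["eef_pos"][2]+.012
for b,ce,q in blobs(s,"blue",1000):
    print(b,np.round(onz(s,cv2.boxPoints(cv2.minAreaRect(q)),z),4).tolist())
    r=[(y,q[q[:,1]==y,0].min(),q[q[:,1]==y,0].max()) for y in (225,250,300,340,355)];print(r)
    for y,a,c in r: print(np.round(onz(s,[[a,y],[c+1,y]],z)[:,:2],4).tolist())
print(st["eef_pos"],np.array(s["T"])[:3,3])
print(f[20:140:8,250:295:3].mean(2).astype(int))
E
```

```text
red edge yaw -1.529098305170849 x at .168 0.5539026043037164 247
[ 261  214   27  151 3699] [[0.5746, 0.1144, 0.2614], [0.5837, 0.1143, 0.2614], [0.5839, 0.0501, 0.2614], [0.5732, 0.0502, 0.2614]]
[(225, np.float32(263.0), np.float32(285.0)), (250, np.float32(261.0), np.float32(287.0)), (300, np.float32(262.0), np.float32(285.0)), (340, np.float32(262.0), np.float32(285.0)), (355, np.float32(262.0), np.float32(285.0))]
[[0.5752, 0.1103], [0.5834, 0.1102]]
[[0.5743, 0.1006], [0.5841, 0.1005]]
[[0.5742, 0.0799], [0.5834, 0.0798]]
[[0.5739, 0.0618], [0.5834, 0.0617]]
[[0.5737, 0.0546], [0.5834, 0.0545]]
[0.57774524 0.07732382 0.24942915] [0.57939848 0.14893032 0.37043359]
[[106 104 103 103 102 102 102 105 104 101 102 102 103 107 102]
 [105 104 105 104 102 105 105 106 104 102 103 104 104 107 103]
 [108 105 163 164 155 149 106 106 106 206 214 114 107 106 104]
 [107 105 180 163 163 164  97  96  94 206 214 214 214 108 105]
 [109 107 180 164 162 168 140 141 142 210 213 214 214 109 108]
 [111 106 168 165 162 168 141 142 142 209 214 214 214 109 109]
 [110 108 168 164 163 146 143 144 143 214 215 215 214 109 108]
 [111 107 168 165 163 146 142 144 143 214 214 214 198 110 111]
 [109 109 169 166 163 150 144 143 144 215 214 215 182 110 112]
 [108 107 181 165 162 148 145 144 144 214 214 214 166 110 111]
 [ 69  69 124 117 116 110  92  93 110 134 134 134 150 108 111]
 [ 68  66 124 118 115 111  91  91 118 133 133 132 111 108 110]
 [ 65  64 124 117 114 118  91  90 117 132 130 134 134 108 110]
 [ 65  65 121 115 112 115 113 111 123 132 130 132  75 107 108]
 [ 62  62 132 130 132 131 130 129 125 131 128 131  67  62  63]]
```

```bash
python3 - <<'E'
from h import *
s=ctrl.snapshot("wrist");f=s["frame"];t=ctrl.sense()["eef_pos"]
print(f[206:262:2,274].tolist());print(f[352:370:2,274].tolist())
for dy in(-.002,0,.002): print(dy,np.round(proj(s,[[.5785,t[1]+dy+e,t[2]+zz] for e,zz in((.028,.012),(.028,-.024),(-.028,.012))])[:,1],1))
E
```

```text
[[108, 108, 111], [110, 111, 114], [109, 111, 113], [109, 106, 109], [102, 70, 58], [99, 55, 35], [99, 55, 36], [99, 56, 35], [98, 52, 33], [100, 56, 38], [98, 54, 35], [97, 53, 32], [99, 55, 36], [99, 56, 35], [99, 55, 34], [99, 54, 35], [99, 56, 34], [98, 53, 33], [113, 60, 32], [121, 64, 33], [122, 65, 35], [121, 65, 35], [121, 63, 35], [122, 64, 36], [122, 65, 33], [121, 64, 33], [122, 63, 34], [122, 63, 33]]
[[121, 60, 20], [118, 59, 18], [120, 58, 19], [119, 58, 21], [121, 59, 21], [118, 57, 17], [81, 42, 16], [31, 24, 23], [28, 23, 21]]
-0.002 [243.  213.2 369.5]
0 [237.8 209.1 365.5]
0.002 [232.6 205.  361.5]
```

Only the near end of the head is hidden. The far top edge (row 241) puts the holder centre 1.6 mm behind the TCP along tool x. Moving over the clip.

```bash
python3 to.py .5755 .170 .195 88.2; python3 -m crank '[[[3.5,0,0],0],[[7,-0.1,0],0.02],[[9.2,-0.1,0],0.02],[[9.2,-0.1,0],0.02],[[9.2,-0.1,0],0.02]]' >/dev/null;  python3 -m crank '[[[0,0,0],0]]' >/dev/null; python3 to.py .5755 .170 .195 88.2
```

```text
shift cm [ 9.24 -0.29  5.44] turn 0.024 yaw 89.56 tilt [ 1.e-04 -3.e-04 -1.e+00] q [ 0.19  0.4  -0.54  1.68  0.22  1.13 -0.42] t 5.25 F [ 1.1  0.2 -1.1]
shift cm [ 0.06 -0.18  5.43] turn 0.005 yaw 88.5 tilt [-2.e-04 -1.e-03 -1.e+00] q [ 0.04  0.43 -0.55  1.63  0.24  1.15 -0.6 ] t 5.75 F [ 0.2 -0.6 -0.6]
```

```bash
python3 -m crank '[[[0.06,-0.18,2],0],[[0.06,-0.18,4],0],[[0.06,-0.18,5.4],0],[[0.06,-0.18,5.4],0],[[0.06,-0.18,5.4],0]]' >/dev/null;  python3 -m crank '[[[0,0,0],0],[[0,0,0],0]]' >/dev/null; python3 to.py .5755 .170 .195 88.2
python3 - <<'E'
from h import *
s=ctrl.snapshot("wrist");t=ctrl.snapshot("side")
o=np.zeros((600,800,3),np.uint8);o[:420,:560]=s["frame"];c=cv2.resize(t["frame"][95:220,225:305],None,fx=3,fy=4.8,interpolation=2);o[:c.shape[0],560:]=c
cv2.imwrite("pics/w4.png",o)
E
```

```text
shift cm [-0.09 -0.06  0.17] turn 0.005 yaw 88.51 tilt [ 1.9e-03  4.0e-04 -1.0e+00] q [ 0.02  0.48 -0.54  1.7   0.28  1.04 -0.63] t 6.3333 F [ 0.  -0.3 -0.9]
```

View pics/w4.png

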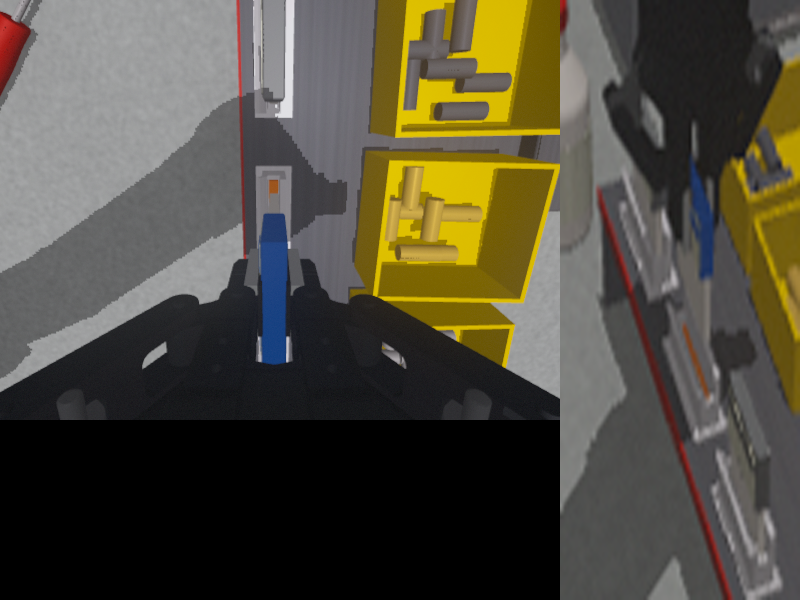

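The wrist view shows the bed patch at (273,186), in line with the white foot at (273,205). I'll put numbers on that before lowering.

```bash
python3 - <<'E'
from h import *
s=ctrl.snapshot("wrist");f=s["frame"];t=ctrl.sense()["eef_pos"];print(t)
for st,ce,p in blobs(s,"orange",20):
    if 240<ce[0]<300: print(st,ce,np.round(onz(s,cv2.boxPoints(cv2.minAreaRect(p)),.096)[:,:2],4).tolist())
h=cv2.cvtColor(f,cv2.COLOR_BGR2HSV)
for r in(176,186,192,197,201,205,209,213): print(r,f[r,252:296,:].mean(1).astype(int).tolist())
u=[[268,205],[279,205]];print(np.round(onz(s,u,.14),4).tolist())
print(np.round(proj(s,[[t[0],t[1]+.0264,z] for z in(.133,.15,.17)]),1))
E
```

```text
[0.57574343 0.17117407 0.19636226]
[270 181   8  12  96] [273.5 186.5] [[0.5751, 0.1969], [0.58, 0.1968], [0.5798, 0.1889], [0.5749, 0.189]]
176 [66, 65, 66, 65, 127, 136, 135, 132, 133, 130, 114, 107, 109, 110, 110, 111, 134, 138, 136, 136, 137, 136, 137, 136, 134, 134, 135, 128, 112, 108, 109, 108, 110, 110, 130, 136, 135, 134, 137, 124, 84, 66, 65, 64]
186 [67, 65, 64, 62, 110, 125, 128, 126, 123, 122, 122, 123, 121, 120, 119, 130, 121, 108, 92, 90, 88, 89, 90, 90, 88, 90, 109, 110, 122, 133, 135, 135, 135, 135, 135, 136, 136, 136, 138, 112, 77, 66, 65, 64]
192 [66, 65, 64, 65, 112, 126, 127, 126, 126, 122, 121, 122, 122, 120, 120, 130, 121, 108, 95, 92, 93, 92, 93, 91, 92, 92, 110, 110, 124, 133, 134, 135, 135, 134, 135, 136, 134, 136, 137, 112, 76, 66, 65, 65]
197 [65, 64, 64, 62, 111, 125, 129, 128, 125, 122, 121, 123, 122, 121, 120, 130, 121, 117, 119, 118, 119, 117, 119, 118, 118, 118, 124, 113, 122, 133, 134, 134, 134, 134, 134, 136, 135, 135, 137, 100, 70, 66, 63, 64]
201 [65, 68, 66, 63, 107, 128, 128, 128, 126, 123, 122, 123, 122, 121, 121, 131, 122, 122, 119, 118, 118, 119, 119, 118, 118, 118, 121, 110, 129, 135, 135, 134, 135, 134, 136, 136, 135, 136, 136, 100, 71, 65, 63, 64]
205 [65, 66, 67, 65, 96, 126, 129, 127, 126, 123, 121, 123, 121, 122, 121, 132, 120, 118, 118, 119, 118, 117, 118, 118, 118, 118, 118, 110, 129, 135, 134, 134, 134, 135, 135, 136, 135, 136, 138, 100, 71, 64, 64, 65]
209 [65, 65, 65, 65, 96, 126, 129, 127, 126, 124, 121, 122, 123, 122, 120, 131, 118, 117, 119, 118, 118, 117, 119, 119, 119, 118, 119, 109, 129, 135, 134, 136, 134, 134, 135, 136, 136, 135, 137, 96, 69, 63, 64, 65]
213 [68, 66, 68, 66, 95, 126, 129, 128, 127, 123, 121, 120, 111, 99, 98, 101, 93, 94, 96, 96, 93, 94, 95, 95, 94, 96, 94, 89, 102, 105, 105, 118, 131, 134, 136, 136, 136, 137, 137, 89, 67, 63, 65, 65]
[[0.5742, 0.1921, 0.14], [0.5805, 0.192, 0.14]]
[[270.5 192.7]
 [270.2 200.3]
 [269.9 211.2]]
```

Foot (cols 269–277) and bed (270–277) are aligned to within about 0.3 mm. Lowering in guarded steps.

```bash
python3 -m crank '[[[0,0,0.4],0],[[0,0,0.8],0],[[0,0,1.2],0],[[0,0,1.6],0],[[0,0,2],0]]';  python3 -m crank '[[[0,0,0.2],0],[[0,0,0.4],0],[[0,0,0.6],0],[[0,0,0.6],0]]'
```

```text
clock: 6.9
eef_pos: [0.5752, 0.1711, 0.1748]
tool_rot: [0.716, 0.698, -0.0, -0.0]
contact_force: [-1.0, 0.0, -0.6]
gripper_width: 0.0092
finger_force: 78.4
clock: 7.23
eef_pos: [0.5752, 0.1711, 0.169]
tool_rot: [0.716, 0.698, -0.0, -0.0]
contact_force: [-0.0, -0.2, -0.3]
gripper_width: 0.0088
finger_force: 78.4
```

```bash
python3 -m crank '[[[0,0,0.25],0],[[0,0,0.5],0],[[0,0,0.75],0],[[0,0,1],0],[[0,0,1],0]]';  python3 -m crank '[[[0,0,0.15],0],[[0,0,0.3],0],[[0,0,0.3],0]]'
```

```text
clock: 7.65
eef_pos: [0.575, 0.171, 0.1588]
tool_rot: [0.716, 0.698, -0.0, -0.0]
contact_force: [0.2, 0.3, 0.1]
gripper_width: 0.0088
finger_force: 78.4
clock: 7.9
eef_pos: [0.5754, 0.1712, 0.1568]
tool_rot: [0.716, 0.698, 0.0, 0.0]
contact_force: [-1.7, -1.0, 4.6]
gripper_width: 0.009
finger_force: 79.4
```

Touched the bed at about z 0.158, with 4.6 N. Pressing slowly.

```bash
python3 -m crank '[[[0,0,0.1],0],[[0,0,0.2],0],[[0,0,0.3],0],[[0,0,0.3],0]]';  python3 -m crank '[[[0,0,0.1],0],[[0,0,0.15],0],[[0,0,0.15],0]]'
```

```text
clock: 8.23
eef_pos: [0.5755, 0.1712, 0.1542]
tool_rot: [0.716, 0.698, 0.0, 0.0]
contact_force: [-2.4, -2.3, 8.4]
gripper_width: 0.009
finger_force: 79.7
clock: 8.48
eef_pos: [0.5755, 0.1713, 0.153]
tool_rot: [0.716, 0.698, 0.0, 0.0]
contact_force: [-3.2, -2.1, 9.8]
gripper_width: 0.0092
finger_force: 79.8
```

```bash
python3 -m crank '[[[0,0,0.1],0],[[0,0,0.1],0],[[0,0,0.1],0]]';  python3 -m crank '[[[0,0,0.1],0],[[0,0,0.1],0],[[0,0,0.1],0]]'
```

```text
clock: 8.73
eef_pos: [0.5755, 0.1713, 0.1522]
tool_rot: [0.716, 0.698, 0.0, 0.0]
contact_force: [-4.0, -1.7, 9.7]
gripper_width: 0.0089
finger_force: 80.0
clock: 8.98
eef_pos: [0.5756, 0.1713, 0.1518]
tool_rot: [0.716, 0.698, 0.0, 0.001]
contact_force: [-4.5, -2.3, 13.8]
gripper_width: 0.0087
finger_force: 80.7
```

```bash
python3 -m crank '[[[0,0,0.1],0],[[0,0,0.1],0],[[0,0,0.1],0]]';  python3 -m crank '[[[0,0,0],0],[[0,0,0],0],[[0,0,0],0]]'; python3 - <<'E'
from h import *
t=ctrl.snapshot("side");w=ctrl.snapshot("wrist")
o=np.zeros((600,800,3),np.uint8);o[:420,:560]=w["frame"];c=cv2.resize(t["frame"][95:220,225:305],None,fx=3,fy=4.8,interpolation=2);o[:c.shape[0],560:]=c
cv2.imwrite("pics/w5.png",o)
E
```

```text
clock: 9.23
eef_pos: [0.5756, 0.1713, 0.1517]
tool_rot: [0.716, 0.698, 0.001, 0.001]
contact_force: [-6.5, -2.3, 20.8]
gripper_width: 0.0091
finger_force: 81.8
clock: 9.48
eef_pos: [0.5756, 0.1713, 0.1517]
tool_rot: [0.716, 0.698, 0.001, 0.001]
contact_force: [-7.7, -4.3, 21.2]
gripper_width: 0.0084
finger_force: 81.8
```

View pics/w5.png

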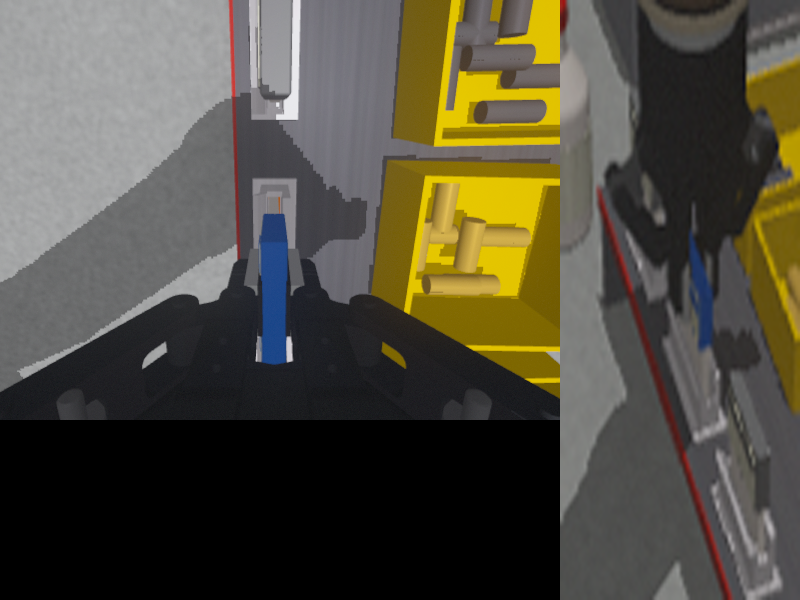

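The holder is seated in the slot: the head is still at rows 214–364, so it has not slipped in the grip. The TCP stopped at 0.1517 m while force rose to 21 N, so the bed has bottomed. Nothing else has moved. Handing in.

```bash
python3 -c "
from cell import ctrl
print(ctrl.sign_off())"
```

```text
the job is handed in; nothing more can be done
None
```

The blue holder is in the empty clip, upright with its card to the front, and held pressed onto the bottomed bed at about 21 N with the grip at 80 N; I saw nothing else move, and the job is handed in at about 9.5 s.

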